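# Lock the tube carousel with its retaining ring

## Robot

A 6-joint arm with a two-finger parallel gripper is mounted at the origin on the work surface. World frame = base frame: x ahead of the robot, y to its left, z up, the work surface at z = 0. Lengths are in m, angles in rad, forces in N, time in s.
With the tool pointing down it reaches from about 0.15 to 0.775 m from the base axis. Payload 6.1 kg.
Tool frame: the origin (TCP) lies between the finger pads; the fingertips stand 19 mm ahead of it and the grasp point (between the pads) is the TCP (nose_length is the distance from the TCP to the fingertips, in m); z points along the fingers, y is the direction in which the jaws open and shut (so a half turn about z gives the same grasp; the last joint's range is limited). The gripper opens to 85 mm and grips with 20 to 120 N. Pads are 22 mm wide; open, the fingers measure 114 mm over their backs; the gripper's body (76 mm by 85 mm) begins 54 mm behind the grasp point. The pads swing forward as they close: fully open they stand 13 mm farther back than shut.
Start: joints at [-1.166, 0.126, -0.04, 1.405, 0, 1.571], TCP at [0.207, -0.483, 0.25] pointing down, gripper open.
Joint ranges: [-2.72, 2.72], [-0.95, 1.95], [-1.27, 1.35], [-1.78, 2.02], [-1.46, 1.47], [-3.14, 3.14]. Speed limits (rad/s): [2.39, 2.39, 3.01, 3.14, 3.14, 3.14].

## Interface

Orientations are given as a unit quaternion [w, x, y, z].
In Python, from cell import * gives the robot as it stands.
- The arm moves only by the tool arm_command, never from a script. Its argument "deltas" is a list of rows, each a list of 4 numbers: the shift along the tool's x, y, z in mm, then the turn about the tool's z in rad. A call has 1 to 12 rows; each row shifts and turns the commanded pose from where the row before left it, along the tool's axes as they then stand; what a row does not reach is not made up. A row lasts 1/10 s, in which the tool goes at most 50 mm and 8.59 degrees, less where a joint would pass 70% of its speed; a pose out of reach is approached as far as the arm can. A call with a gripper value outside its range is refused whole. "claw" is the opening, from 0 (shut) to 1 (fully open), set as the call begins (left out, the last holds). The fingers move at their own pace and stop on an object; the grip force is fixed at half the most. Time passes only in rows, so rows that do not move let the fingers close. It gives the time, the measured TCP pose, the force and the opening at its end, in the units of the state.
- get_obs(): the state, without advancing time (a new reading comes with each control period).
- get_image(name): name is "scene" or "top"; returns a dict with "frame" (384x512x3 uint8, red, green, blue), "vertical_fov" (degrees; the focal length in pixels is half the picture's height over the tangent of half this angle, whatever the lens; pixels are square), "cx", "cy" (the principal point, pixels), "camera_from_world" (4x4, takes a point from world to camera coordinates). Camera axes: x right, y down, z forward; pixel columns grow to the right and rows downward; lengths in m; the calibration is good to about 2 mm. A picture is of the moment at which its call begins. There is no depth.
- sign_off(): hands the job in, once; it reports no verdict.
The state is a dict: "time": time; "joints": joint angles; "dq": joint speeds; "tau": joint torques, N m; "position": TCP position; "tool_rot": TCP orientation; "force": force on the tool from outside, world axes, zero at the start; "wrist_torque": the same for the moment, N m; "gripper_width": opening from 0.0 (shut) to 1.0 (fully open).
Only numpy, scipy, OpenCV 4.12 (cv2) and the standard library are available. Lean on these libraries where they do the work, as an engineer would, in place of code of your own. Each camera call takes 0.05 s, during which the arm holds its last target. There are 200 camera calls.

## Task

The carousel with the orange-capped tubes is missing the retaining ring that locks its tube plate on the spindle. Take the red-handled spreading pliers from their blue rest, squeeze them to spread the loose ring that sits round their tips, lower the ring over the brass spindle nose and let it close fully into the groove. Then put the pliers back on their rest as they lay and let go.

Things in the scene. Friction and masses are not known exactly. Their poses are not given: they have to be found in the camera images.
- pliers_grip (a point): Pliers on blue rest: point midway between their sprung red handles (16 mm tall), x to tips, z up. Pinch here along y from above: outer width 66 mm free; squeeze to the stop (24 mm, 40 N) to drive the tips apart. Later, opened to 57-63 mm, the tips let go of the ring and the spring (11 N) still holds the pliers in the fingers. Tips 133 mm ahead, down to 35 mm below. Rest clear 41 ahead, 47 behind
- ring_center (a point): Dark steel ring, 5 mm thick: centre of its 31 mm bore; x from its two ears to the closed end (as the pliers' x), z up. 81 mm long. Lies closed on the white block, pliers' tips between its ears; spread, they carry it. At first 174 mm ahead of, 29.5 below the grip; spread, 165 ahead, drooping 5-8 mm. As it closes it creeps 5 mm ahead: best lowered 3 mm short of the axis; side play 4 mm
- groove (a point): On the upright spindle axis of the fixed carousel with orange caps (the blue one has its ring), where the seated ring's centre belongs, 72.5 mm up: ring flat on the 50 mm wide shoulder (top 70 mm). Groove 26 mm wide, from 70 to 80 mm up; above it a brass nose 35 mm wide, coned from 86 mm to its top at 100. Caps 58 mm high at 53 mm radius. Ring may point any way round
- ring_left (a joint): Angle of the ring's arms (both alike): 0 closed, about 0.32 rad fully spread by the pliers. Sprung shut with about 5 N at each ear.
Things that resemble listed ones, but are neither listed nor needed, are in the scene too. What is meant by the part that bears ring_center is not pink, and is the larger of those in its own colour.

How it is judged:
By the outcome, as a careful person would: the job done as asked, in the order asked, and still so for the second after the job is handed in, with the robot touching nothing.
It also fails if it takes over 64 s, if anything falls off the work surface, if the arm or the gripper's body presses on something with over 40 N, if the wrist force passes 120 N, or if a joint passes its speed limit or range.

## Working session

There is one attempt and no reset: what is moved stays moved. The work goes in short steps, Python scripts to look and compute and a tool call to move; the robot and the scene stay as the last step left them, time stands still between calls to the robot, and variables do not carry over. Pictures are saved under pics/ and viewed, about 8 in all and at most 12, crops included, and the job is handed in when it is done.

Besides the shell and the picture viewer there is one more tool, called after ">>>" by a JSON object that holds its "op" and its "data". arm_command: Moves the arm, as the interface text tells. Its arguments: {"type":"object","properties":{"deltas":{"type":"array","items":{"type":"array","items":{"type":"number"}}},"claw":{"type":"number"}},"required":["deltas"]}

```bash
ls; mkdir -p pics
cat > h.py <<'E'
from cell import *
import numpy as np, cv2
def snap(n,tag):
    im=get_image(n); cv2.imwrite(f'pics/{tag}.png',im['frame'][:,:,::-1]); np.savez(f'pics/{tag}.npz',**im); return im
def K(im):
    f=im['frame'].shape[0]/2/np.tan(np.radians(im['vertical_fov'])/2); return f,im['cx'],im['cy']
def proj(im,P):
    T=im['camera_from_world'];f,cx,cy=K(im);c=T[:3,:3]@np.array(P)+T[:3,3];return np.array([cx+f*c[0]/c[2],cy+f*c[1]/c[2]])
def ray(im,uv):
    T=im['camera_from_world'];f,cx,cy=K(im);R=T[:3,:3];o=-R.T@T[:3,3];d=R.T@np.array([(uv[0]-cx)/f,(uv[1]-cy)/f,1]);return o,d
def atz(im,uv,z):
    o,d=ray(im,uv);return o+d*(z-o[2])/d[2]
E
python3 - <<'E'
from h import *
a=snap('scene','s0');b=snap('top','t0')
v=np.hstack([a['frame']])
for n,i in(('s0',a),('t0',b)):
    cv2.imwrite(f'pics/{n}v.png',cv2.resize(i['frame'][:,:,::-1],(800,600),interpolation=cv2.INTER_CUBIC)); print(i['vertical_fov'],i['cx'],i['cy'],i['camera_from_world'])
print(get_obs())
E
```

```text
pics
49.08640679349516 256.22249644635593 190.82122456185073 [[ 6.24757259e-02  9.98046075e-01 -9.03168692e-04 -3.30322071e-02]
 [ 7.90763520e-01 -5.00523213e-02 -6.10071980e-01 -4.36204301e-01]
 [-6.08925151e-01  3.74004970e-02 -7.92345482e-01  1.21324692e+00]
 [ 0.00000000e+00  0.00000000e+00  0.00000000e+00  1.00000000e+00]]
55.04756138203056 251.02255621003798 193.81894750350673 [[-0.01621536 -0.99969703  0.01851764 -0.01171025]
 [-0.9862112   0.01294056 -0.16498487  0.65700393]
 [ 0.16469526 -0.02093759 -0.98612225  0.6231372 ]
 [ 0.          0.          0.          1.        ]]
{'time': 0.1, 'joints': array([-1.16597554e+00,  1.26336591e-01, -4.05074666e-02,  1.40542782e+00,
        1.23771835e-05,  1.57082320e+00]), 'dq': array([-0.00086943, -0.00022545,  0.00283243,  0.0013355 ,  0.00065991,
        0.00059563]), 'tau': array([-1.86222860e-03, -4.36907065e+01,  3.53604591e+01,  1.37050578e-02,
        6.61197305e-05, -2.55032219e-06]), 'position': array([ 0.20663787, -0.4822409 ,  0.24959726]), 'tool_rot': array([-7.23955626e-04,  9.79587296e-01,  2.01017872e-01, -1.42263241e-04]), 'force': array([-0.03139016,  0.6825659 , -0.34721752]), 'wrist_torque': array([-0.01873339,  0.02813066,  0.00207147]), 'gripper_width': 0.9959578776778192}
```

View pics/s0v.png

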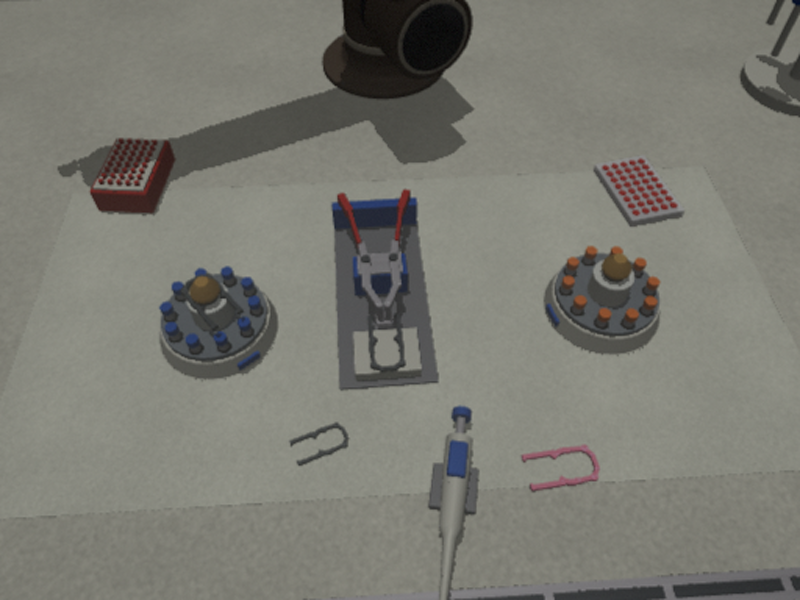

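View pics/t0v.png

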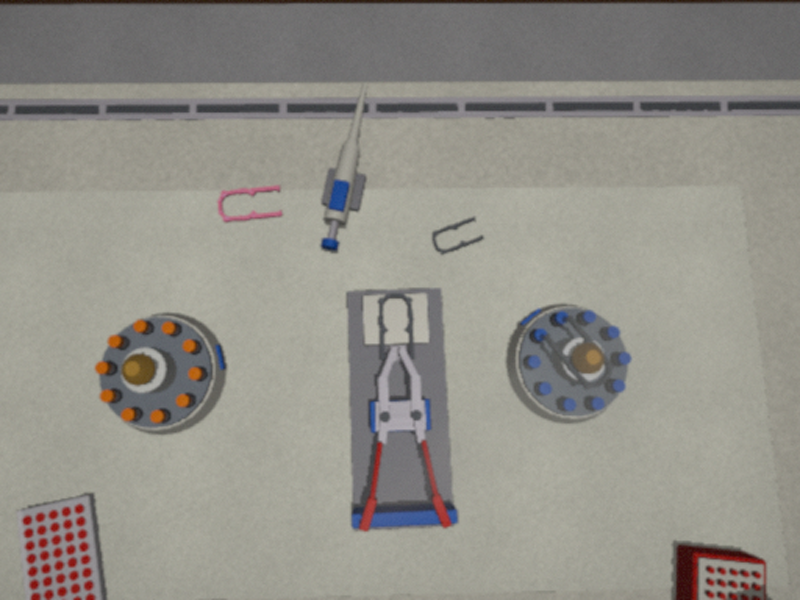

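Scene view: pliers at about (385,280) in the enlarged 800x600 picture, pointing down-image, with the ring at (386,348). The orange carousel's nose is at (617,265). Top view: pliers run from (405,515) to (397,350), ring at (397,320), orange nose at (140,368). I'll zoom in for accurate pixels.

Run:
```python
from h import *
a=cv2.imread('pics/s0.png');b=cv2.imread('pics/t0.png')
def crop(i,x,y,w,h,s):
    c=cv2.resize(i[y:y+h,x:x+w],None,fx=s,fy=s,interpolation=cv2.INTER_CUBIC)
    for k in range(0,w,10): cv2.putText(c,str(x+k),(k*s,8),0,.28,(0,255,255),1); cv2.line(c,(k*s,10),(k*s,14),(0,255,255),1)
    for k in range(0,h,10): cv2.putText(c,str(y+k),(0,k*s+4),0,.28,(0,255,255),1)
    return c
P=np.zeros((600,800,3),np.uint8)
def put(c,x,y): c=c[:600-y,:800-x]; P[y:y+c.shape[0],x:x+c.shape[1]]=c
put(crop(a,205,115,75,135,4),0,0)      # scene pliers
put(crop(b,218,180,80,162,3),305,0)
put(crop(a,345,150,82,80,3),550,0)
put(crop(b,55,195,92,85,3),550,250)
cv2.imwrite('pics/c1.png',P)
```

```text
(no output)
```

View pics/c1.png

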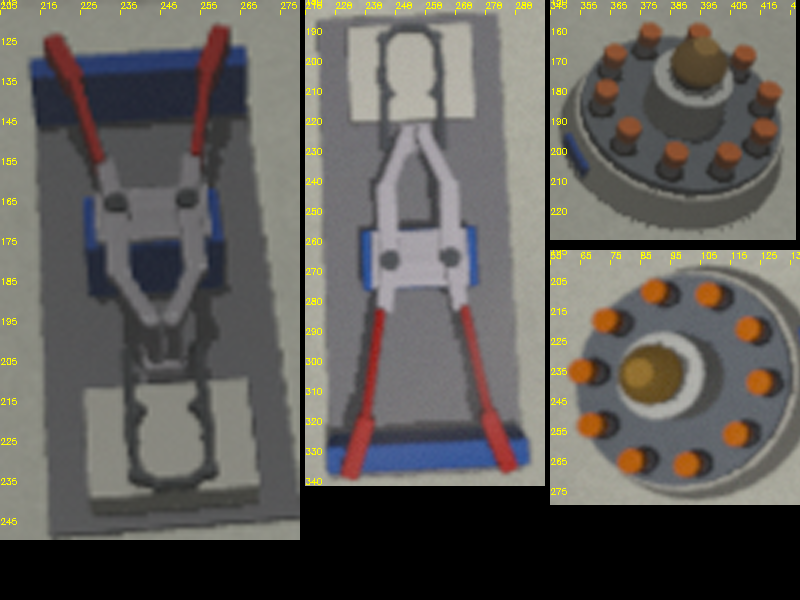

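Zoom: the jaw pivot discs, handle ends and ring are clear in both views, and so is the white shoulder. I'll triangulate them.

Run:
```python
from h import *
a=dict(np.load('pics/s0.npz'));b=dict(np.load('pics/t0.npz'))
S=lambda x,y:(205+x/4,115+y/4);T=lambda x,y:(218+(x-305)/3,180+y/3)
def tri(p,q):
    o1,d1=ray(a,p);o2,d2=ray(b,q)
    t=np.linalg.lstsq(np.c_[d1,-d2],o2-o1,rcond=None)[0]
    x,y=o1+t[0]*d1,o2+t[1]*d2
    return (x+y)/2*1e3,np.linalg.norm(x-y)*1e3
for n,p,q in [('disc-y',(115,202),(450,258)),('disc+y',(187,198),(389,260)),('ringend',(172,488),(411,25)),('bore',(171,440),(411,63)),('h-y',(53,38),(505,467)),('h+y',(220,30),(352,474)),('blk NE',(259,486),(346,25)),('blkNW',(92,498),(475,25))]:
    x,e=tri(S(*p),T(*q));print(n,x.round(1),round(e,1))
# orange caps, colour centroids
for im,(x0,y0,x1,y1) in((a,(345,150,427,230)),(b,(55,195,147,280))):
    hsv=cv2.cvtColor(np.ascontiguousarray(im['frame'][y0:y1,x0:x1]),cv2.COLOR_RGB2HSV)
    m=((hsv[...,0]<12)&(hsv[...,1]>150)&(hsv[...,2]>100)).astype(np.uint8)
    n,l,st,c=cv2.connectedComponentsWithStats(m)
    k=[i for i in range(1,n) if st[i,4]>8]; pts=np.array([atz(im,c[i]+[x0,y0],.055)[:2]*1e3 for i in k])
    A=np.c_[2*pts,np.ones(len(pts))];s=np.linalg.lstsq(A,(pts**2).sum(1),rcond=None)[0]
    r=np.sqrt(s[2]+s[:2]@s[:2]);print('caps',len(pts),s[:2].round(1),r.round(1),(np.hypot(*(pts-s[:2]).T)-r).round(1))
C=lambda x,y:(345+(x-550)/3,150+y/3);D=lambda x,y:(55+(x-550)/3,195+(y-250)/3)
print('shoulder scene',atz(a,C(693,76),.07)*1e3,'top',atz(b,D(662,376),.07)*1e3)
# white shoulder in top: outer contour
hsv=cv2.cvtColor(b['frame'],cv2.COLOR_RGB2HSV)[225:260,60:120]
m=((hsv[...,1]<30)&(hsv[...,2]>135)).astype(np.uint8)
c=max(cv2.findContours(m,0,2)[0],key=cv2.contourArea);(cx,cy),r=cv2.minEnclosingCircle(c);print('top shoulder',atz(b,(cx+60,cy+225),.07)*1e3,r,cx+60,cy+225)
```

```text
disc-y [526.  -45.9  54.3] 1.4
disc+y [525.4  -9.5  54. ] 1.5
ringend [673.6 -25.6  18.5] 2.3
bore [648.4 -25.   20.8] 2.7
h-y [407.4 -75.4  56.5] 0.0
h+y [405.1  14.4  54.9] 3.4
blk NE [674.4  15.8  17.2] 1.0
blkNW [673.9 -65.4  14.3] 6.5
caps 10 [582.3 261. ] 53.1 [-0.4  0.5 -0.3  0.3  0.  -0.3  0.3 -0.3 -0.1  0.2]Traceback (most recent call last):
  File "<stdin>", line 17, in <module>
    return umr_sum(a, axis, dtype, out, keepdims, initial, where)
numpy.exceptions.AxisError: axis 1 is out of bounds for array of dimension 1
```

```bash
cat >> h.py <<'E'
def rect(im,x0,x1,y0,y1,z,s):
    # ortho picture of the plane z; up = +x, left = +y ; s px per mm, mm inputs
    w,h=int((y1-y0)*s),int((x1-x0)*s)
    X,Y=np.meshgrid(x1-(np.arange(h)+.5)/s,y1-(np.arange(w)+.5)/s,indexing='ij')
    T=im['camera_from_world'];f,cx,cy=K(im)
    c=np.stack([X/1e3,Y/1e3,np.full_like(X,z/1e3)],-1)@T[:3,:3].T+T[:3,3]
    m=np.stack([cx+f*c[...,0]/c[...,2],cy+f*c[...,1]/c[...,2]],-1).astype(np.float32)
    r=cv2.remap(im['frame'],m[...,0],m[...,1],cv2.INTER_CUBIC)[:,:,::-1].copy()
    for k in range(int(np.ceil(x0/10)*10),int(x1),10):
        cv2.line(r,(0,int((x1-k)*s)),(4,int((x1-k)*s)),(0,255,255),1)
        if k%20==0: cv2.putText(r,str(k),(6,int((x1-k)*s)+4),0,.33,(0,255,255),1)
    for k in range(int(np.ceil(y0/10)*10),int(y1),10):
        cv2.line(r,(int((y1-k)*s),h-5),(int((y1-k)*s),h),(0,255,255),1)
        if k%20==0: cv2.putText(r,str(k),(int((y1-k)*s)-8,h-8),0,.33,(0,255,255),1)
    return r
E
python3 - <<'E'
from h import *
a=dict(np.load('pics/s0.npz'));b=dict(np.load('pics/t0.npz'))
r=[np.vstack([rect(i,600,690,-70,20,19,3.3),rect(i,535,625,215,305,70,3.3)]) for i in(a,b)]
cv2.imwrite('pics/c2.png',np.hstack(r))
im=b;x0,y0,x1,y1=55,195,147,280
hsv=cv2.cvtColor(np.ascontiguousarray(im['frame'][y0:y1,x0:x1]),cv2.COLOR_RGB2HSV)
m=((hsv[...,0]<17)&(hsv[...,1]>190)&(hsv[...,2]>140)).astype(np.uint8)
n,l,st,c=cv2.connectedComponentsWithStats(m)
k=[i for i in range(1,n) if st[i,4]>12];print(st[k,4])
pts=np.array([atz(im,c[i]+[x0,y0],.056)[:2]*1e3 for i in k])
A=np.c_[2*pts,np.ones(len(pts))];s=np.linalg.lstsq(A,(pts**2).sum(1),rcond=None)[0]
r=np.sqrt(s[2]+s[:2]@s[:2]);print('caps',len(pts),s[:2].round(1),r.round(1),(np.hypot(*(pts-s[:2]).T)-r).round(1))
E
```

```text
[38 36 38 41 37 40 39 41 41 43]
caps 10 [582.2 259.3] 53.0 [-0.1  0.1 -0.   0.1 -0.  -0.1 -0.1 -0.   0.2 -0. ]
```

View pics/c2.png

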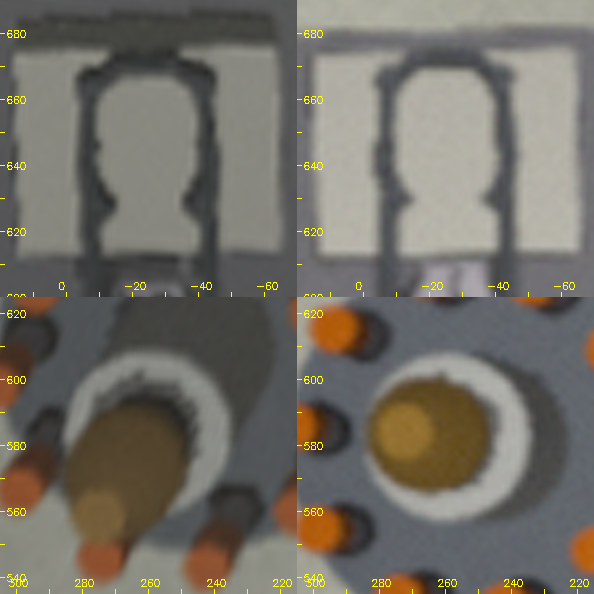

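```bash
cat >> h.py <<'E'
def pose():
    o=get_obs();w,x,y,z=o['tool_rot'];from scipy.spatial.transform import Rotation as Q
    R=Q.from_quat([x,y,z,w]).as_matrix();return o,np.array(o['position'])*1e3,R
def plan(x,y,z,yaw):
    o,p,R=pose();phi=np.arctan2(R[1,0],R[0,0]);d=np.array([x,y,z])-p
    c,s=np.cos(yaw),np.sin(yaw)
    print('t',round(o['time'],2),'p',p.round(1),'phi',phi.round(4),'tilt',R[:2,2].round(3),'F',np.round(o['force'],1),'w',round(85*o['gripper_width'],1))
    print('turn',round(phi-yaw,4),'then shift',np.round([c*d[0]+s*d[1],s*d[0]-c*d[1],-d[2]],1))
E
python3 - <<'E'
from h import *
b=dict(np.load('pics/t0.npz'))
for z in (20,40): print(z,[atz(b,(245,180+Y/3),z/1e3)[:2]*1e3 for Y in(288,438,423)])
plan(474,-29,130,.022)
E
```

```text
20 [array([507.32965198,  -8.3372973 ]), array([418.14715295,  -7.13129878]), array([426.89317161,  -7.24956958])]
40 [array([508.40481197,  -8.30385734]), array([421.75914251,  -7.1321639 ]), array([430.2563774 ,  -7.24707044])]
t 0.1 p [ 206.6 -482.2  249.6] phi 0.4048 tilt [-0.001  0.001] F [-0.   0.7 -0.3] w 84.7
turn 0.3828 then shift [ 277.3 -447.2  119.6]
```

>>> {"op": "arm_command", "data": {"deltas": [[0,0,0,0.128],[0,0,0,0.128],[0,0,0,0.127],[27,-44,10,0],[27,-44,10,0],[27,-44,10,0],[27,-44,10,0],[27,-44,10,0],[27,-44,10,0],[27,-44,10,0],[27,-44,10,0],[27,-44,10,0]], "claw": 1}}

```text
time: 1.3
position: [0.43, -0.0991, 0.1643]
tool_rot: [0.0, 1.0, 0.011, 0.0]
force: [-0.2, -0.4, 0.2]
gripper_width: 1.003
```

```bash
python3 -c "
from h import *
plan(470,-29,110,.022)"
```

```text
t 1.3 p [430.  -99.1 164.3] phi 0.0218 tilt [ 0. -0.] F [-0.2 -0.4  0.2] w 85.2
turn -0.0002 then shift [ 41.6 -69.2  54.3]
```

>>> {"op": "arm_command", "data": {"deltas": [[0,0,0,0],[0,0,0,0]]}}

```text
time: 1.5
position: [0.4295, -0.0999, 0.1641]
tool_rot: [-0.0, 1.0, 0.013, -0.001]
force: [0.9, -0.5, 0.2]
gripper_width: 0.998
```

```bash
python3 -c "
from h import *
plan(470,-29,110,.022)"
```

```text
t 1.5 p [429.5 -99.9 164.1] phi 0.0252 tilt [-0.002 -0.   ] F [ 0.9 -0.5  0.2] w 84.9
turn 0.0032 then shift [ 42.1 -70.   54.1]
```

>>> {"op": "arm_command", "data": {"deltas": [[14,-23.5,14,0],[14,-23.5,20,0],[14,-23,20,0],[0,0,0,0]]}}

```text
time: 1.9
position: [0.4694, -0.0299, 0.1084]
tool_rot: [-0.0, 1.0, 0.011, -0.002]
force: [-0.7, -0.5, -0.2]
gripper_width: 1.002
```

```bash
python3 -c "
from h import *
plan(470,-29,48,.022)
a=snap('scene','s1');b=snap('top','t1')
c=lambda i,x,y,w,h,s:cv2.resize(i['frame'][y:y+h,x:x+w,::-1],(int(w*s),int(h*s)),interpolation=cv2.INTER_CUBIC)
p=np.zeros((600,800,3),np.uint8);q=c(a,190,90,110,160,3.6);p[:576,:396]=q;q=c(b,200,180,110,165,3.6);p[:594,400:796]=q;cv2.imwrite('pics/c3.png',p)"
```

```text
t 1.9 p [469.4 -29.9 108.4] phi 0.0217 tilt [-0.003  0.   ] F [-0.7 -0.5 -0.2] w 85.2
turn -0.0003 then shift [ 0.6 -0.9 60.4]
```

View pics/c3.png

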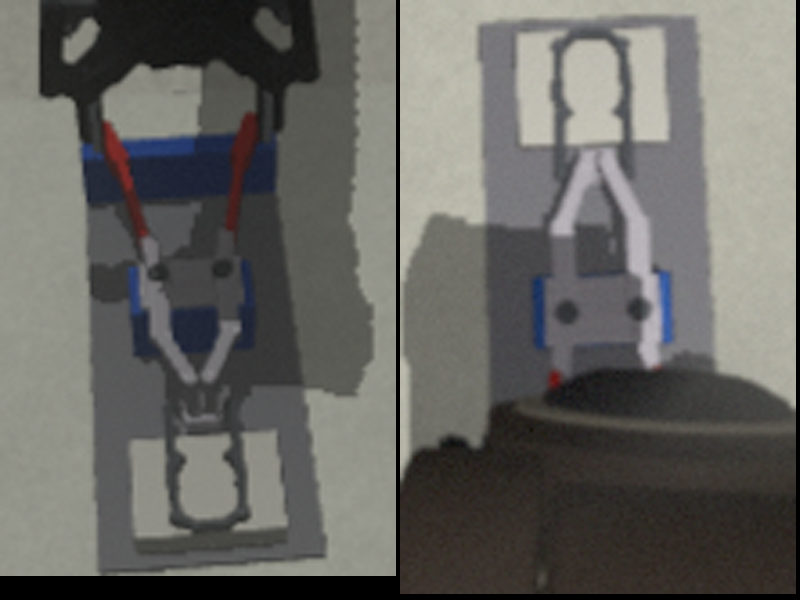

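The fingers at (90,130) and (272,130) in the left crop straddle the handles symmetrically, so I'll descend and squeeze.

>>> {"op": "arm_command", "data": {"deltas": [[0.6,-0.9,20,0],[0,0,20,0],[0,0,13,0],[0,0,7,0],[0,0,0,0],[0,0,0,0]]}}

```text
time: 2.6
position: [0.471, -0.0297, 0.0514]
tool_rot: [0.0, 1.0, 0.011, 0.0]
force: [0.6, 0.1, 0.9]
gripper_width: 1.002
```

>>> {"op": "arm_command", "data": {"deltas": [[0,0,0,0],[0,0,0,0],[0,0,0,0],[0,0,0,0],[0,0,0,0],[0,0,0,0],[0,0,0,0],[0,0,0,0]], "claw": 0}}

```text
time: 3.4
position: [0.4722, -0.0294, 0.0558]
tool_rot: [0.0, 1.0, 0.011, 0.003]
force: [-13.5, 0.1, 37.3]
gripper_width: 0.275
```

```bash
python3 -c "
from h import *
plan(470,-29,150,.022)
a=snap('scene','s2')
c=lambda i,x,y,w,h,s:cv2.resize(i['frame'][y:y+h,x:x+w,::-1],(int(w*s),int(h*s)),interpolation=cv2.INTER_CUBIC)
cv2.imwrite('pics/c4.png',c(a,190,90,110,160,3.6))"
```

```text
t 3.4 p [472.2 -29.4  55.8] phi 0.0219 tilt [ 0.006 -0.001] F [-13.5   0.1  37.3] w 23.3
turn -0.0001 then shift [ -2.2  -0.5 -94.2]
```

View pics/c4.png

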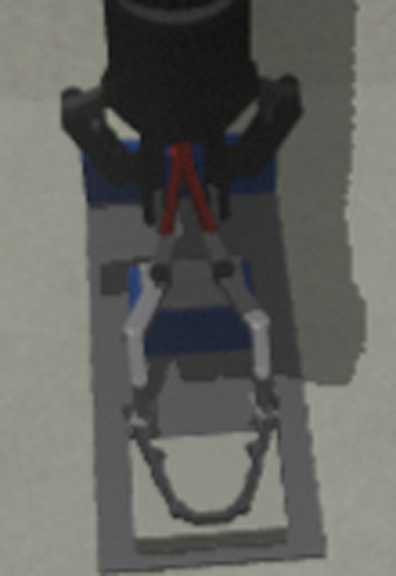

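The handles are squeezed to 23 mm and the ring is spread on the tips. The arm was pushed up a few mm, as the pads swing forward while closing, so I'll lift slowly.

>>> {"op": "arm_command", "data": {"deltas": [[0,0,-4,0],[0,0,-4,0],[0,0,-4,0],[0,0,-5,0],[0,0,-6,0],[0,0,-10,0],[0,0,-10,0],[0,0,-10,0],[0,0,0,0],[0,0,0,0]]}}

```text
time: 4.45
position: [0.4708, -0.0293, 0.1041]
tool_rot: [0.0, 1.0, 0.011, 0.0]
force: [0.1, -0.3, -2.7]
gripper_width: 0.272
```

```bash
python3 -c "
from h import *
plan(470,-29,150,.022)
a=snap('scene','s3');b=snap('top','t3')
c=lambda i,x,y,w,h,s:cv2.resize(i['frame'][y:y+h,x:x+w,::-1],(int(w*s),int(h*s)),interpolation=cv2.INTER_CUBIC)
p=np.zeros((600,800,3),np.uint8);q=c(a,190,90,110,160,3.6);p[:576,:396]=q;q=c(b,200,160,110,165,3.6);p[:594,400:796]=q;cv2.imwrite('pics/c5.png',p)"
```

```text
t 4.45 p [470.8 -29.3 104.1] phi 0.0217 tilt [ 0.001 -0.   ] F [ 0.1 -0.3 -2.7] w 23.1
turn -0.0003 then shift [ -0.8  -0.3 -45.9]
```

View pics/c5.png

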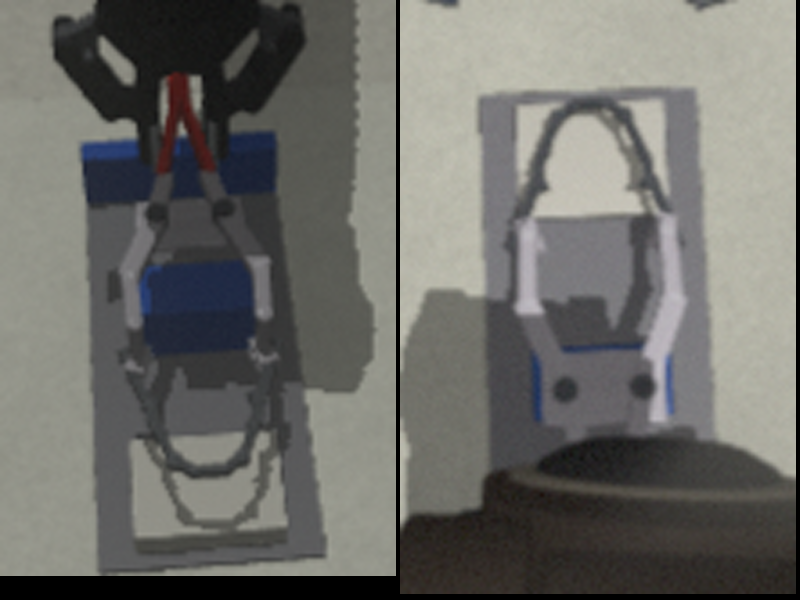

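The pliers are up with the ring spread on the tips. In the scene crop the discs are at (157,212) and (224,208) and the ring's closed end is at (212,470). In the top crop its outer end is at (588,103). I'll triangulate the grip and ring offsets relative to the TCP.

```bash
cat >> h.py <<'E'
def tri(a,p,b,q):
    o1,d1=ray(a,p);o2,d2=ray(b,q);t=np.linalg.lstsq(np.c_[d1,-d2],o2-o1,rcond=None)[0]
    x,y=o1+t[0]*d1,o2+t[1]*d2;return ((x+y)/2*1e3).round(1),round(np.linalg.norm(x-y)*1e3,1)
E
python3 - <<'E'
from h import *
a=dict(np.load('pics/s3.npz'));b=dict(np.load('pics/t3.npz'))
S=lambda x,y:(190+x/3.6,90+y/3.6);T=lambda x,y:(200+(x-400)/3.6,160+y/3.6)
for n,p,q in [('disc-y',(157,212),(642,386)),('disc+y',(224,208),(565,389)),('endouter',(209,474),(588,101)),('endinner',(209,466),(588,110)),('notch -y',(150,403),(643,185)),('notch+y',(258,400),(540,187)),('ear tip-y',(131,362),(679,242)),('ear+y',(270,355),(512,245))]:
    print(n,*tri(a,S(*p),b,T(*q)))
E
```

```text
disc-y [525.4 -44.3 102.2] 1.8
disc+y [524.6  -8.6 102. ] 2.4
endouter [666.6 -23.5  59.7] 0.3
endinner [661.9 -23.3  59.9] 0.4
notch -y [622.9 -51.   62.6] 1.2
notch+y [622.9   2.8  60.6] 3.1
ear tip-y [594.3 -64.3  61.7] 6.8
ear+y [593.9  14.1  60.7] 2.7
```

Run:
```python
from h import *
a0=dict(np.load('pics/s0.npz'));b0=dict(np.load('pics/t0.npz'));a=dict(np.load('pics/s3.npz'));b=dict(np.load('pics/t3.npz'))
cs=[]
for im in(a0,b0):
    cs.append(rect(im,530,650,-330,-210,72.5,2.5))
for im in(a,b): cs.append(rect(im,580,680,-74,26,60.5,3))
cv2.imwrite('pics/c6.png',np.vstack([np.hstack(cs[:2]),np.hstack(cs[2:])]))
for im,(x0,y0,x1,y1),lo in((a0,(90,160,185,245),90),(b0,(320,185,415,275),90)):
    hsv=cv2.cvtColor(np.ascontiguousarray(im['frame'][y0:y1,x0:x1]),cv2.COLOR_RGB2HSV)
    m=((abs(hsv[...,0].astype(int)-112)<12)&(hsv[...,1]>130)&(hsv[...,2]>60)).astype(np.uint8)
    n,l,st,c=cv2.connectedComponentsWithStats(m);k=[i for i in range(1,n) if st[i,4]>8]
    pts=np.array([atz(im,c[i]+[x0,y0],.056)[:2]*1e3 for i in k]);print(st[k,4])
    for _ in range(3):
        A=np.c_[2*pts,np.ones(len(pts))];s=np.linalg.lstsq(A,(pts**2).sum(1),rcond=None)[0]
        r=np.sqrt(s[2]+s[:2]@s[:2]);e=np.hypot(*(pts-s[:2]).T)-r;g=abs(e)<2.5
        if g.all():break
        pts=np.delete(pts,abs(e).argmax(),0)
    print(len(pts),s[:2],r,e.round(1))
```

```text
[21 13 21 21 29 22 27 29 27 35 13]
10 [ 587.33452766 -237.69477595] 53.424843792680335 [-0.5  1.2 -0.2 -0.2 -0.6 -0.3  0.4 -0.4  0.5 -0. ]
[21 36 35]
3 [ 634.16541601 -200.18758279] 18.331970722740703 [ 0. -0.  0.]
```

View pics/c6.png

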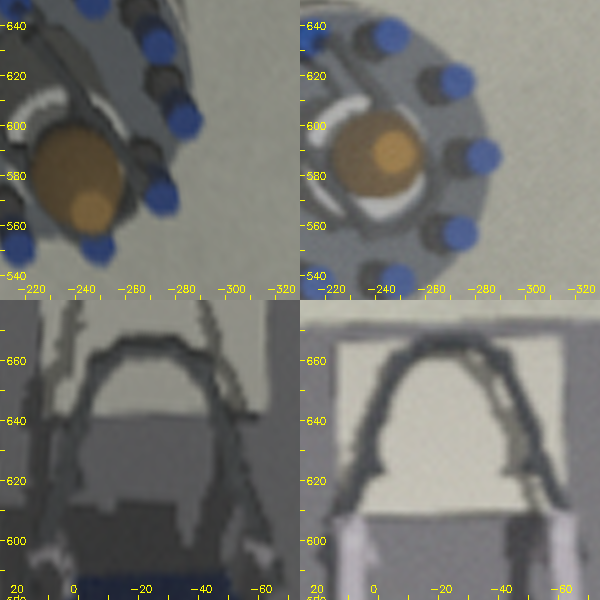

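Top panel: the blue carousel's seated ring has its closed end about 26 mm outside the axis, so the ring's centre lies about 26 mm behind its outer end. The lower panels show the spread ring's outer end at (666.6,-23.5), so its centre is at about (639.5,-24). I'll lift and carry it toward (582.5,260).

>>> {"op": "arm_command", "data": {"deltas": [[0,0,-6,0],[0,0,-12,0],[0,0,-14,0],[0,0,-14,0],[0,-5,-10,0],[-3,-12,-4,0],[-4,-20,0,0],[-4,-22,0,0],[-4,-22,0,0],[-4,-22,0,0],[-4,-22,0,0],[-4,-22,0,0]]}}

```text
time: 5.75
position: [0.4407, 0.0564, 0.1657]
tool_rot: [-0.024, 0.998, 0.049, -0.001]
force: [0.5, -0.2, -1.8]
gripper_width: 0.272
```

>>> {"op": "arm_command", "data": {"deltas": [[-4,-22,0,0],[-4,-22,0,0],[-4,-20,0,0],[-4,-18,0,0],[-4,-16,0,0],[-2,-12,0,0],[-2,-8,0,0],[-1,-6,0,0],[0,-3,0,0],[0,0,0,0],[0,0,0,0],[0,0,0,0]]}}

```text
time: 6.95
position: [0.4101, 0.1054, 0.1746]
tool_rot: [-0.051, 0.994, 0.092, -0.005]
force: [-0.5, 0.5, -1.5]
gripper_width: 0.271
```

Run:
```python
from h import *
plan(411.3,254.7,150,.0217)
```

```text
t 6.95 p [410.1 105.4 174.6] phi 0.1855 tilt [-0.02   0.101] F [-0.5  0.5 -1.5] w 23.0
turn 0.1638 then shift [   4.4 -149.3   24.6]
```

Run:
```python
from h import *
o,p,R=pose();print(o['joints'].round(3),p,R.round(3))
```

```text
[ 0.184 -0.055 -0.397  1.23   0.103  3.141] [410.10121184 105.37207347 174.63242905] [[ 0.983  0.183 -0.02 ]
 [ 0.184 -0.978  0.101]
 [-0.001 -0.103 -0.995]]
```

Joint 6 has hit its range limit (3.141), so the heading has to stay at or above j1. I'll turn the tool the free way (toward +yaw), starting with a small test.

>>> {"op": "arm_command", "data": {"deltas": [[0,0,0,-0.05],[0,0,0,0],[0,0,0,0]]}}

```text
time: 7.25
position: [0.4101, 0.1054, 0.1747]
tool_rot: [-0.051, 0.992, 0.117, -0.004]
force: [0.7, 0.8, -1.1]
gripper_width: 0.274
```

Run:
```python
from h import *
o,p,R=pose();print(o['joints'].round(3));plan(453,151,165,.7)
```

```text
[ 0.185 -0.055 -0.397  1.23   0.103  3.092]
t 7.25 p [410.1 105.4 174.7] phi 0.2342 tilt [-0.02   0.101] F [ 0.7  0.8 -1.1] w 23.3
turn -0.4658 then shift [62.2 -7.2  9.7]
```

The tilt (0.1 rad towards +y) is now locked into the commanded pose, since I can only turn about the tool's z. The mirrored situation at joint 6's lower limit, moving towards -y, should undo it. I'll raise the tool and spin it the free way round.

>>> {"op": "arm_command", "data": {"deltas": [[0,0,-15,-0.05],[0,0,-20,-0.1],[0,0,0,-0.149],[0,0,0,-0.149],[0,0,0,-0.149],[0,0,0,-0.149],[0,0,0,-0.149],[0,0,0,-0.149],[0,0,0,-0.149],[0,0,0,-0.149],[0,0,0,-0.149],[0,0,0,-0.149]]}}

```text
time: 8.45
position: [0.4107, 0.1019, 0.2095]
tool_rot: [-0.038, 0.589, 0.807, 0.035]
force: [0.1, -0.5, -1.7]
gripper_width: 0.271
```

>>> {"op": "arm_command", "data": {"deltas": [[0,0,0,-0.149],[0,0,0,-0.149],[0,0,0,-0.149],[0,0,0,-0.149],[0,0,0,-0.149],[0,0,0,-0.149],[0,0,0,-0.149],[0,0,0,-0.149],[0,0,0,-0.149],[0,0,0,-0.149],[0,0,0,-0.149],[0,0,0,-0.149]]}}

```text
time: 9.65
position: [0.4107, 0.1019, 0.2095]
tool_rot: [0.004, -0.26, 0.964, 0.051]
force: [1.0, 1.3, -2.2]
gripper_width: 0.27
```

>>> {"op": "arm_command", "data": {"deltas": [[0,0,0,-0.149],[0,0,0,-0.149],[0,0,0,-0.149],[0,0,0,-0.149],[0,0,0,-0.149],[0,0,0,-0.149],[0,0,0,-0.149],[0,0,0,-0.149],[0,0,0,-0.149],[0,0,0,-0.149],[0,0,0,-0.149],[0,0,0,-0.149]]}}

```text
time: 10.85
position: [0.4107, 0.1019, 0.2095]
tool_rot: [-0.042, 0.915, -0.401, -0.029]
force: [-0.6, -0.3, -1.8]
gripper_width: 0.27
```

Run:
```python
from h import *
o,p,R=pose();print(o['joints'].round(3));plan(411,150,200,.1)
```

```text
[ 0.176 -0.063 -0.328  1.308  0.103 -2.139]
t 10.85 p [410.7 101.9 209.5] phi -0.824 tilt [-0.019  0.101] F [-0.6 -0.3 -1.8] w 22.9
turn -0.924 then shift [  5.1 -47.8   9.5]
```

>>> {"op": "arm_command", "data": {"deltas": [[0,0,0,-0.149],[0,0,0,-0.149],[0,0,0,-0.149],[0,0,0,-0.149],[0,0,0,-0.149],[0,0,0,-0.149],[0,-20,0,0],[0,-20,0,0],[0,0,0,-0.14],[0,0,0,0]]}}

```text
time: 11.85
position: [0.4082, 0.1421, 0.2136]
tool_rot: [-0.051, 0.994, 0.101, -0.005]
force: [0.0, 0.0, -2.4]
gripper_width: 0.273
```

>>> {"op": "arm_command", "data": {"deltas": [[0,20,0,0],[0,20,0,0],[0,20,0,0],[0,20,0,0],[0,0,0,0]]}}

```text
time: 12.35
position: [0.4183, 0.0924, 0.2055]
tool_rot: [-0.04, 0.996, 0.082, -0.003]
force: [0.6, 0.3, -1.9]
gripper_width: 0.267
```

Run:
```python
from h import *
o,p,R=pose();print(o['joints'].round(3));plan(411,150,200,.1)
```

```text
[ 0.166 -0.054 -0.327  1.297  0.079 -3.14 ]
t 12.35 p [418.3  92.4 205.5] phi 0.1641 tilt [-0.012  0.078] F [ 0.6  0.3 -1.9] w 22.7
turn 0.0641 then shift [ -1.5 -58.    5.5]
```

>>> {"op": "arm_command", "data": {"deltas": [[0,20,0,0],[0,20,0,0],[0,20,0,0],[0,20,0,0],[0,0,0,0]]}}

```text
time: 12.85
position: [0.4238, 0.0595, 0.2003]
tool_rot: [-0.022, 0.998, 0.055, -0.001]
force: [0.6, -0.1, -1.6]
gripper_width: 0.271
```

Run:
```python
from h import *
o,p,R=pose();print(o['joints'].round(3));plan(411,150,200,.1)
```

```text
[ 0.111 -0.053 -0.336  1.287  0.044 -3.14 ]
t 12.85 p [423.8  59.5 200.3] phi 0.1101 tilt [-0.004  0.044] F [ 0.6 -0.1 -1.6] w 23.0
turn 0.0101 then shift [ -3.7 -91.3   0.3]
```

>>> {"op": "arm_command", "data": {"deltas": [[0,20,0,0],[0,20,0,0],[0,20,0,0],[0,20,0,0],[0,15,0,0],[0,0,0,0]]}}

```text
time: 13.45
position: [0.4279, 0.02, 0.1979]
tool_rot: [-0.001, 1.0, 0.022, 0.0]
force: [-0.2, 0.2, -2.2]
gripper_width: 0.274
```

Run:
```python
from h import *
o,p,R=pose();print(o['joints'].round(4));plan(411,150,200,.1)
```

```text
[ 4.5700e-02 -5.1600e-02 -3.3920e-01  1.2826e+00  1.5000e-03 -3.1406e+00]
t 13.45 p [427.9  20.  197.9] phi 0.0447 tilt [0.001 0.002] F [-0.2  0.2 -2.2] w 23.3
turn -0.0553 then shift [  -3.8 -131.    -2.1]
```

The tilt is now 0.002 rad. I'll carry the ring to the spindle on this branch of joint 6, which leaves it room.

>>> {"op": "arm_command", "data": {"deltas": [[0,-10,0,0],[0,-20,0,0],[-1,-25,3,0],[-1,-25,4,0],[-1,-25,4,0],[-1,-25,4,0],[-1,-25,4,0],[-1,-25,4,0],[0,-20,3,0],[0,-15,3,0],[0,-10,2,0],[0,-6,2,0]]}}

```text
time: 14.65
position: [0.411, 0.2521, 0.1651]
tool_rot: [-0.001, 1.0, 0.023, 0.0]
force: [-0.7, 0.5, -2.0]
gripper_width: 0.276
```

>>> {"op": "arm_command", "data": {"deltas": [[0,0,0,0],[0,0,0,0]]}}

```text
time: 14.85
position: [0.4112, 0.2508, 0.1653]
tool_rot: [-0.001, 1.0, 0.023, 0.0]
force: [0.4, -1.3, -1.8]
gripper_width: 0.27
```

Run:
```python
from h import *
o,p,R=pose();print(o['joints'].round(3));plan(411.4,250.8,165,.0447)
a=snap('scene','s4');b=snap('top','t4')
C=lambda i,x,y,w,h,s:cv2.resize(i['frame'][y:y+h,x:x+w,::-1],(int(w*s),int(h*s)),interpolation=cv2.INTER_CUBIC)
p=np.zeros((600,800,3),np.uint8);q=C(a,335,90,110,150,3.6);p[:540,:396]=q;q=C(b,40,170,110,160,3.6);p[:576,400:796]=q;cv2.imwrite('pics/c7.png',p)
```

```text
[ 5.470e-01  5.800e-02 -3.020e-01  1.211e+00  1.000e-03 -2.640e+00]
t 14.85 p [411.2 250.8 165.3] phi 0.0457 tilt [0.    0.002] F [ 0.4 -1.3 -1.8] w 23.0
turn 0.001 then shift [0.2 0.  0.3]
```

View pics/c7.png

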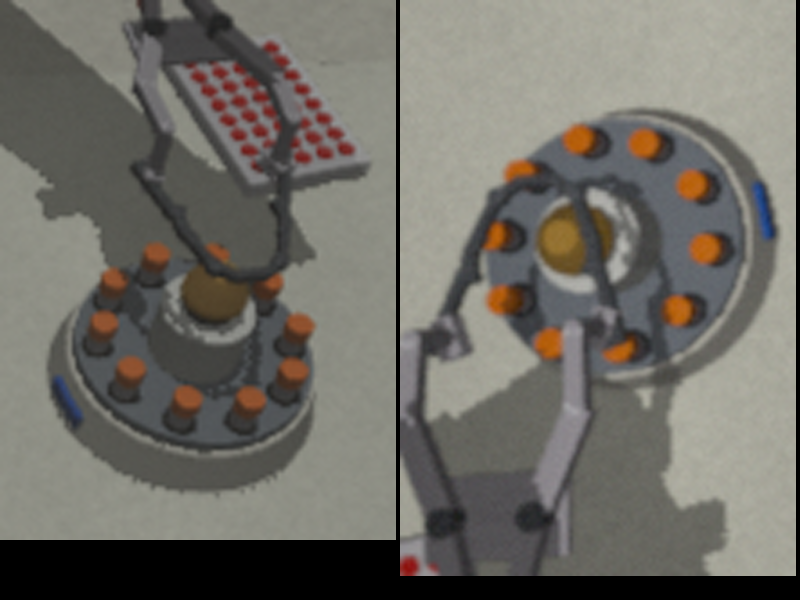

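Run:
```python
from h import *
a=dict(np.load('pics/s4.npz'));b=dict(np.load('pics/t4.npz'))
S=lambda x,y:(335+x/3.6,90+y/3.6);T=lambda x,y:(40+(x-400)/3.6,170+y/3.6)
for n,p,q in [('disc-y',(155,27),(535,517)),('disc+y',(220,22),(445,521)),('endouter',(247,280),(534,174)),('endinner',(247,268),(534,187)),('corner-',(205,258),(572,183)),('corner+',(285,262),(499,185)),('ear-',(138,168),(622,343)),('ear+',(283,168),(440,342))]:
    print(n,*tri(a,S(*p),b,T(*q)))
P=np.zeros((600,800,3),np.uint8)
P[:480,:400]=cv2.resize(rect(a,530,625,220,300,120,5),(400,480));P[:480,400:]=cv2.resize(rect(b,530,625,220,300,120,5),(400,480))
cv2.imwrite('pics/c8.png',P[:480])
```

```text
disc-y [465.9 237.3 163. ] 3.4
disc+y [465.2 272.6 163.9] 3.3
endouter [608.9 261.8 121.2] 2.2
endinner [602.9 261.8 123. ] 0.0
corner- [603.4 239.2 133.2] 2.8
corner+ [603.9 277.8 126.7] 3.8
ear- [533.6 220.1 126. ] 4.0
ear+ [535.2 299.5 123. ] 1.3
```

View pics/c8.png

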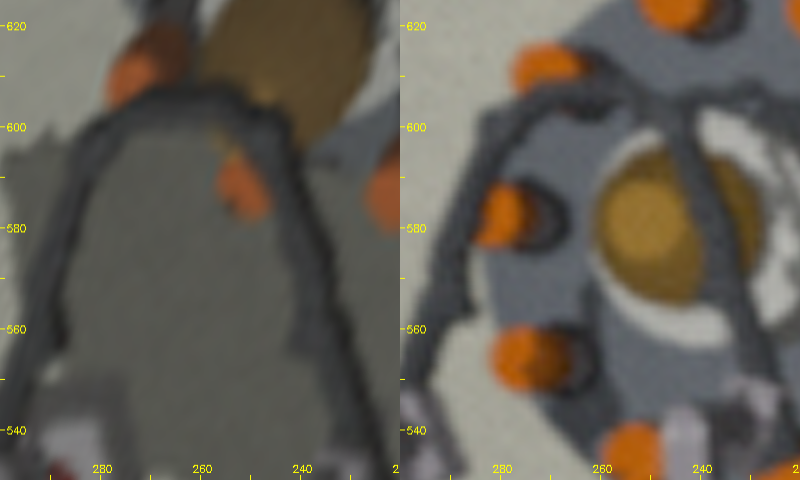

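The ring is centred about 2.5 mm too far towards +y (arms' midpoint at y≈262.5). The closed end's inside is at x≈603, against the axis at 582.5. I'll correct by (-1,-2.3) mm and lower while watching the force.

>>> {"op": "arm_command", "data": {"deltas": [[-1.1,2.3,0,0],[0,0,5,0],[0,0,6,0],[0,0,5,0],[0,0,3,0],[0,0,3,0],[0,0,3,0],[0,0,0,0]]}}

```text
time: 15.75
position: [0.41, 0.2488, 0.1398]
tool_rot: [-0.001, 1.0, 0.023, -0.0]
force: [0.8, -0.1, -2.1]
gripper_width: 0.273
```

>>> {"op": "arm_command", "data": {"deltas": [[0,0,3,0],[0,0,3,0],[0,0,3,0],[0,0,0,0]]}}

```text
time: 16.15
position: [0.41, 0.2488, 0.1308]
tool_rot: [-0.001, 1.0, 0.023, -0.0]
force: [-0.2, -0.1, -2.1]
gripper_width: 0.268
```

>>> {"op": "arm_command", "data": {"deltas": [[0,0,3,0],[0,0,3,0],[0,0,3,0],[0,0,0,0]]}}

```text
time: 16.55
position: [0.41, 0.2488, 0.1217]
tool_rot: [-0.001, 1.0, 0.023, -0.0]
force: [-0.5, 0.2, -2.0]
gripper_width: 0.272
```

>>> {"op": "arm_command", "data": {"deltas": [[0,0,2,0],[0,0,2,0],[0,0,1,0],[0,0,0,0]]}}

```text
time: 16.95
position: [0.4102, 0.2489, 0.1171]
tool_rot: [-0.001, 1.0, 0.023, 0.0]
force: [0.5, 0.7, -1.5]
gripper_width: 0.27
```

>>> {"op": "arm_command", "data": {"deltas": [[0,0,1,0],[0,0,1,0],[0,0,0,0]]}}

```text
time: 17.25
position: [0.4102, 0.2489, 0.1152]
tool_rot: [-0.001, 1.0, 0.023, 0.0]
force: [-1.1, -0.4, -1.8]
gripper_width: 0.268
```

>>> {"op": "arm_command", "data": {"deltas": [[0,0,1,0],[0,0,1,0],[0,0,0,0]]}}

```text
time: 17.55
position: [0.4102, 0.2489, 0.1131]
tool_rot: [-0.001, 1.0, 0.023, 0.0]
force: [0.1, -0.1, -1.6]
gripper_width: 0.269
```

Run:
```python
from h import *
plan(411.4,250.8,165,.0447)
a=snap('scene','s5')
cv2.imwrite('pics/c9.png',cv2.resize(a['frame'][100:230,335:445,::-1],None,fx=4.5,fy=4.5,interpolation=cv2.INTER_CUBIC))
```

```text
t 17.55 p [410.2 248.9 113.1] phi 0.046 tilt [0.    0.002] F [ 0.1 -0.1 -1.6] w 22.9
turn 0.0013 then shift [  1.3  -1.8 -51.9]
```

View pics/c9.png

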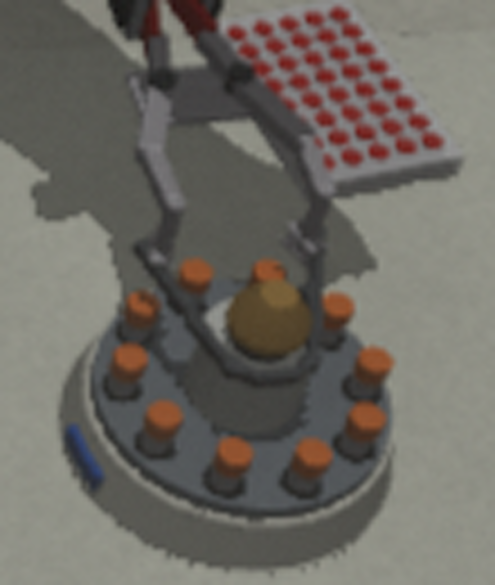

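The ring surrounds the nose at shoulder level (arms on both sides, closed end in front at (270,370)). I'll lower the last bit, then open to about 60 mm, following the pads' retraction downward.

>>> {"op": "arm_command", "data": {"deltas": [[0,0,1,0],[0,0,1,0],[0,0,0,0]]}}

```text
time: 17.9
position: [0.4102, 0.2489, 0.1111]
tool_rot: [-0.001, 1.0, 0.023, 0.0]
force: [0.3, 0.3, -3.0]
gripper_width: 0.268
```

>>> {"op": "arm_command", "data": {"deltas": [[0,0,1,0],[0,0,1.5,0],[0,0,1.5,0],[0,0,1,0],[0,0,0,0],[0,0,0,0],[0,0,0,0]], "claw": 0.7}}

```text
time: 18.6
position: [0.4103, 0.249, 0.1063]
tool_rot: [-0.001, 1.0, 0.023, 0.0]
force: [0.4, -0.7, -2.1]
gripper_width: 0.7
```

Run:
```python
from h import *
plan(411.4,250.8,165,.0447)
a=snap('scene','s6');b=snap('top','t6')
C=lambda i,x,y,w,h,s:cv2.resize(i['frame'][y:y+h,x:x+w,::-1],(int(w*s),int(h*s)),interpolation=cv2.INTER_CUBIC)
p=np.zeros((600,800,3),np.uint8);q=C(a,335,90,110,150,3.6);p[:540,:396]=q;q=C(b,40,170,110,160,3.6);p[:576,400:796]=q;cv2.imwrite('pics/c10.png',p)
```

```text
t 18.6 p [410.3 249.  106.3] phi 0.046 tilt [0.001 0.002] F [ 0.4 -0.7 -2.1] w 59.5
turn 0.0013 then shift [  1.2  -1.8 -58.7]
```

View pics/c10.png

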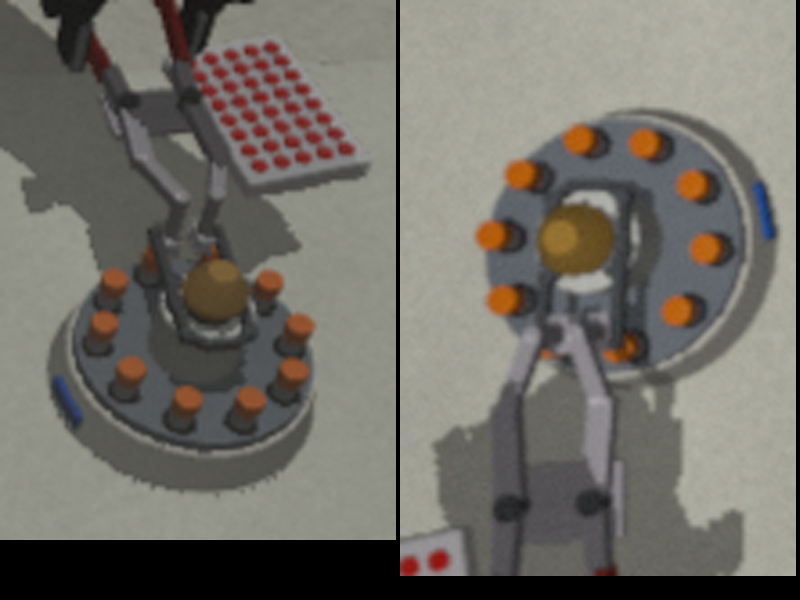

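The ring has closed round the groove, flat on the shoulder, with the tips loose between its ears. I'll check the pliers' attitude before lifting off.

Run:
```python
from h import *
a=dict(np.load('pics/s6.npz'));b=dict(np.load('pics/t6.npz'))
S=lambda x,y:(335+x/3.6,90+y/3.6);T=lambda x,y:(40+(x-400)/3.6,170+y/3.6)
for n,p,q in [('disc-y',(127,98),(592,502)),('disc+y',(188,94),(508,507)),('ringend',(217,342),(593,185)),('tipmid',(194,238),(573,322))]:
    print(n,*tri(a,S(*p),b,T(*q)))
```

```text
disc-y [464.5 234.3 111.6] 2.1
disc+y [463.1 270.2 111.4] 0.7
ringend [608.7 257.9  70.5] 2.0
tipmid [542.8 260.4  79.1] 2.1
```

Discs and TCP keep their offset, and the ring's closed end is 26 mm ahead of the axis, so the ring is centred. I'll lift off straight up.

>>> {"op": "arm_command", "data": {"deltas": [[0,0,-2,0],[0,0,-3,0],[0,0,-4,0],[0,0,-5,0],[0,0,-8,0],[0,0,-10,0],[0,0,-12,0],[0,0,-12,0],[0,0,-12,0],[0,0,-10,0],[0,0,-6,0],[0,0,0,0]]}}

```text
time: 19.9
position: [0.4106, 0.2491, 0.1914]
tool_rot: [-0.001, 1.0, 0.023, 0.001]
force: [0.5, 0.2, -2.2]
gripper_width: 0.701
```

Run:
```python
from h import *
plan(411.4,250.8,165,.0447)
a=snap('scene','s7');b=snap('top','t7')
a0=dict(np.load('pics/s0.npz'))
C=lambda i,x,y,w,h,s:cv2.resize(i['frame'][y:y+h,x:x+w,::-1],(int(w*s),int(h*s)),interpolation=cv2.INTER_CUBIC)
# ring still where it was? compare the seated-ring patch with the one before the lift (no view spent)
for n,(x,y,w,h) in(('s',(378,165,28,24)),('t',(88,218,22,36))):
    u=dict(np.load(f'pics/{n}6.npz'))['frame'][y:y+h,x:x+w];v=(a if n=='s' else b)['frame'][y:y+h,x:x+w]
    g=[cv2.cvtColor(np.ascontiguousarray(q),cv2.COLOR_RGB2GRAY).astype(np.float32) for q in(u,v)]
    print(n,cv2.phaseCorrelate(*g),abs(g[0]-g[1]).mean())
```

```text
t 19.9 p [410.6 249.1 191.4] phi 0.0461 tilt [0.002 0.003] F [ 0.5  0.2 -2.2] w 59.6
turn 0.0014 then shift [ 0.8 -1.7 26.4]
s ((-0.44913972417927717, -0.3128759934163856), 0.9504585206508637) 6.964286
t ((0.12381381753790954, 0.714446941027564), 0.9698671963479784) 7.733586
```

The ring stayed on the spindle. Next: squeeze for a firm hold and spin back to the upper joint 6 branch.

>>> {"op": "arm_command", "data": {"deltas": [[0,0,0,0],[0,0,0,0],[0,0,0,0],[0,0,0,0],[0,0,0,0],[0,0,0,0.05],[0,0,0,0.1],[0,0,0,0.149],[0,0,0,0.149],[0,0,0,0.149],[0,0,0,0.149],[0,0,0,0.149]], "claw": 0}}

```text
time: 21.2
position: [0.4102, 0.2488, 0.1903]
tool_rot: [-0.001, 0.91, -0.415, -0.0]
force: [0.2, 0.2, -0.5]
gripper_width: 0.274
```

>>> {"op": "arm_command", "data": {"deltas": [[0,0,0,0.149],[0,0,0,0.149],[0,0,0,0.149],[0,0,0,0.149],[0,0,0,0.149],[0,0,0,0.149],[0,0,0,0.149],[0,0,0,0.149],[0,0,0,0.149],[0,0,0,0.149],[0,0,0,0.149],[0,0,0,0.149]]}}

```text
time: 22.4
position: [0.4102, 0.2488, 0.1903]
tool_rot: [0.0, -0.247, 0.969, 0.001]
force: [0.4, -0.2, -1.9]
gripper_width: 0.275
```

>>> {"op": "arm_command", "data": {"deltas": [[0,0,0,0.149],[0,0,0,0.149],[0,0,0,0.149],[0,0,0,0.149],[0,0,0,0.149],[0,0,0,0.149],[0,0,0,0.149],[0,0,0,0.149],[0,0,0,0.149],[0,0,0,0.149],[0,0,0,0.149],[0,0,0,0.149]]}}

```text
time: 23.6
position: [0.4102, 0.2488, 0.1903]
tool_rot: [-0.0, 0.601, 0.799, 0.001]
force: [-0.4, 0.2, -1.0]
gripper_width: 0.274
```

Run:
```python
from h import *
o,p,R=pose();print(o['joints'].round(3));plan(471,-29,150,.7)
```

```text
[ 5.440e-01  4.600e-02 -2.580e-01  1.265e+00  1.000e-03  1.834e+00]
t 23.6 p [410.2 248.8 190.3] phi 1.8521 tilt [0.    0.002] F [-0.4  0.2 -1. ] w 23.3
turn 1.1521 then shift [-132.4  251.7   40.3]
```

>>> {"op": "arm_command", "data": {"deltas": [[0,0,0,0.149],[0,0,0,0.149],[0,0,0,0.149],[0,0,0,0.149],[0,0,0,0.149],[0,0,0,0.149],[0,0,0,0.149],[0,0,0,0]]}}

```text
time: 24.4
position: [0.4102, 0.2488, 0.1903]
tool_rot: [-0.001, 0.918, 0.396, 0.001]
force: [-0.2, -0.3, -2.3]
gripper_width: 0.28
```

>>> {"op": "arm_command", "data": {"deltas": [[-8,12,2,0],[-12,18,3,0],[-15,23,4,0],[-15,23,4,0],[-15,23,4,0],[-15,23,4,0],[-15,23,4,0],[-15,23,4,0],[-15,23,4,0],[-13,20,3,0],[-11,16,2,0],[-7,10,1,0]]}}

```text
time: 25.6
position: [0.4755, -0.0291, 0.1505]
tool_rot: [-0.001, 0.918, 0.397, 0.0]
force: [0.8, 0.1, -2.6]
gripper_width: 0.279
```

>>> {"op": "arm_command", "data": {"deltas": [[0,0,0,0.149],[0,0,0,0.149],[0,0,0,0.149],[0,0,0,0.149],[0,0,0,0.1],[0,0,0,0.05],[0,0,0,0.04],[0,0,0,0]]}}

```text
time: 26.4
position: [0.4756, -0.0273, 0.1508]
tool_rot: [-0.001, 1.0, 0.015, 0.0]
force: [0.4, 0.7, -1.9]
gripper_width: 0.279
```

Run:
```python
from h import *
o,p,R=pose();print(o['joints'].round(3));plan(471.3,-29.2,120,.022)
```

```text
[-5.800e-02  5.400e-02 -3.380e-01  1.179e+00  2.000e-03  3.052e+00]
t 26.4 p [475.6 -27.3 150.8] phi 0.0309 tilt [0.    0.002] F [ 0.4  0.7 -1.9] w 23.7
turn 0.0089 then shift [-4.3  1.8 30.8]
```

>>> {"op": "arm_command", "data": {"deltas": [[-2.3,0.9,10,0.009],[-2,0.9,10,0],[0,0,10,0],[0,0,0,0]]}}

```text
time: 26.8
position: [0.4701, -0.029, 0.1187]
tool_rot: [-0.001, 1.0, 0.01, -0.001]
force: [0.5, 0.4, -1.7]
gripper_width: 0.276
```

>>> {"op": "arm_command", "data": {"deltas": [[0,0,0,0],[0,0,0,0],[0,0,0,0],[0,0,0,0],[0,0,0,0],[0,0,0,0],[0,0,0,0]], "claw": 0.7}}

```text
time: 27.5
position: [0.4716, -0.0291, 0.1209]
tool_rot: [-0.001, 1.0, 0.01, 0.0]
force: [0.1, -0.1, -2.0]
gripper_width: 0.699
```

```bash
cat > d.py <<'E'
from h import *
import sys
# dark pivot discs found near their predicted pixels, in both views
def discs(a,b,P):
    out=[]
    for Q in P:
        uv=[]
        for im in(a,b):
            u=proj(im,np.array(Q)/1e3);x,y=np.round(u).astype(int)-7
            g=cv2.cvtColor(np.ascontiguousarray(im['frame'][y:y+15,x:x+15]),cv2.COLOR_RGB2GRAY).astype(float)
            g=cv2.resize(g,None,fx=4,fy=4,interpolation=cv2.INTER_CUBIC)
            r=int(4*3.2*.004/.0045);k=np.full((37,37),-1.,np.float32);yy,xx=np.mgrid[-18:19,-18:19];dd=np.hypot(xx,yy);k[dd>17]=0;k[dd<11]=1
            k[k>0]/=(k>0).sum();k[k<0]/=(k<0).sum()
            f=cv2.filter2D(g,-1,-k.astype(np.float64));f[:12]=f[-12:]=-99;f[:,:12]=f[:,-12:]=-99
            _,m,_,l=cv2.minMaxLoc(f);uv.append(((l[0]+.5)/4-.5+x,(l[1]+.5)/4-.5+y))
        out.append(tri(a,uv[0],b,uv[1]))
    return out
E
python3 - <<'E'
from d import *
a0=dict(np.load('pics/s0.npz'));b0=dict(np.load('pics/t0.npz'))
print('rest',discs(a0,b0,[(526,-46,54),(525.4,-9.5,54)]))
plan(471.3,-29.2,50,.022)
a=snap('scene','s8');b=snap('top','t8');z=pose()[1][2]+5
print('now',discs(a,b,[(526,-46,z),(525.4,-9.5,z)]))
E
```

```text
rest [(array([526.6, -45.8,  55.4]), np.float64(0.2)), (array([525.9,  -9.6,  55. ]), np.float64(0.0))]
t 27.5 p [471.6 -29.1 120.9] phi 0.0202 tilt [0.001 0.002] F [ 0.1 -0.1 -2. ] w 59.4
turn -0.0018 then shift [-0.3  0.1 70.9]
now [(array([524.1, -45.5, 110.7]), np.float64(1.2)), (array([522.4,  -8.6, 111.9]), np.float64(0.6))]
```

The discs read about 15 mm lower than expected, so I'll look. This is my 12th and last picture.

Run:
```python
from h import *
a=dict(np.load('pics/s8.npz'));b=dict(np.load('pics/t8.npz'))
C=lambda i,x,y,w,h,s:cv2.resize(i['frame'][y:y+h,x:x+w,::-1],(int(w*s),int(h*s)),interpolation=cv2.INTER_CUBIC)
p=np.zeros((600,800,3),np.uint8);q=C(a,195,60,100,150,4);p[:600,:400]=q;q=C(b,200,160,100,150,4);p[:600,400:800]=q
for im,ox,sx,sy in((a,0,195,60),(b,400,200,160)):
    for Q in((525.7,-45.6,126),(525.2,-9.3,126)):
        u=proj(im,np.array(Q)/1e3);cv2.circle(p,(int(ox+(u[0]-sx)*4),int((u[1]-sy)*4)),4,(0,255,0),1)
cv2.imwrite('pics/c11.png',p)
```

```text
(no output)
```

I had miscounted: the picture limit is already used up, so I go on numerically. I'll test the "dropped level" and "pitched nose-down" hypotheses against red-handle and jaw pixels.

```bash
cat > m.py <<'E'
from h import *
# dark discs by blob detection over a wide window; red handles extents; jaw (pale) extents
def stats(im,box,tag):
    x0,y0,x1,y1=box;f=np.ascontiguousarray(im['frame'][y0:y1,x0:x1]);h=cv2.cvtColor(f,cv2.COLOR_RGB2HSV)
    red=((h[...,0]<8)|(h[...,0]>172))&(h[...,1]>130)&(h[...,2]>50)
    n,l,s,c=cv2.connectedComponentsWithStats(red.astype(np.uint8))
    for i in range(1,n):
        if s[i,4]>8: 
            yy,xx=np.nonzero(l==i);t,b=yy.argmin(),yy.argmax();print(tag,'red',s[i,4],'top',(xx[t]+x0,yy[t]+y0),'bot',(xx[b]+x0,yy[b]+y0))
    R,G,B=[f[...,k].astype(int) for k in range(3)]
    pale=(h[...,2]>125)&(B>=R-2)&(h[...,1]<30)
    n,l,s,c=cv2.connectedComponentsWithStats(pale.astype(np.uint8))
    for i in range(1,n):
        if s[i,4]>12:
            yy,xx=np.nonzero(l==i);t,b=yy.argmin(),yy.argmax();print(tag,'pale',s[i,4],'top',(xx[t]+x0,yy[t]+y0),'bot',(xx[b]+x0,yy[b]+y0))
E
python3 - <<'E'
from m import *
from scipy.spatial.transform import Rotation as Q
for n in('0','8'):
    a=dict(np.load(f'pics/s{n}.npz'));b=dict(np.load(f'pics/t{n}.npz'))
    print('--',n);stats(a,(195,60,300,260),'s');stats(b,(205,130,300,345),'t')
# features at rest (world, mm): front ends of red handles ~, rear ends, tips
c,s=np.cos(.022),np.sin(.022);g=np.array([474,-29,48.])
F={'rear-':(-68,-45,8),'rear+':(-68,45,8),'redfront-':(26,-21,6),'redfront+':(26,21,6),'tip':(133,0,-30),'knee-':(85,-20,0)}
def at(v,pos,th):
    v=np.array(v,float);v=np.array([v[0]*np.cos(th)+v[2]*np.sin(th),v[1],-v[0]*np.sin(th)+v[2]*np.cos(th)])
    return pos+np.array([c*v[0]-s*v[1],s*v[0]+c*v[1],v[2]])
for name,pos,th in(('rest',g,0),('level drop',np.array([472,-28.5,105]),0),('pitched',np.array([474,-28.5,119.5]),.28),('ideal',np.array([474,-28.5,120]),0)):
    print(name,{k:[proj(i,at(v,pos,th)/1e3).round().astype(int).tolist() for i in(a,b)] for k,v in F.items()})
E
```

```text
-- 0
s red 103 top (np.int64(258), np.int64(122)) bot (np.int64(253), np.int64(153))
s red 111 top (np.int64(218), np.int64(124)) bot (np.int64(228), np.int64(154))
t red 223 top (np.int64(242), np.int64(283)) bot (np.int64(234), np.int64(339))
t red 30 top (np.int64(271), np.int64(282)) bot (np.int64(274), np.int64(297))
t red 129 top (np.int64(276), np.int64(308)) bot (np.int64(284), np.int64(336))
t pale 24 top (np.int64(213), np.int64(142)) bot (np.int64(211), np.int64(151))
t pale 1049 top (np.int64(250), np.int64(221)) bot (np.int64(246), np.int64(284))
-- 8
s red 23 top (np.int64(217), np.int64(94)) bot (np.int64(219), np.int64(101))
s red 39 top (np.int64(253), np.int64(110)) bot (np.int64(253), np.int64(131))
s red 35 top (np.int64(225), np.int64(112)) bot (np.int64(229), np.int64(132))
s pale 121 top (np.int64(228), np.int64(142)) bot (np.int64(239), np.int64(181))
s pale 60 top (np.int64(253), np.int64(164)) bot (np.int64(250), np.int64(181))
t pale 36 top (np.int64(213), np.int64(141)) bot (np.int64(210), np.int64(151))
t pale 16 top (np.int64(276), np.int64(185)) bot (np
[... 703 characters left out ...]
': [[233, 180], [266, 247]]}
level drop {'rear-': [[216, 104], [288, 345]], 'rear+': [[260, 101], [231, 348]], 'redfront-': [[230, 136], [270, 284]], 'redfront+': [[252, 134], [244, 285]], 'tip': [[245, 190], [254, 221]], 'knee-': [[232, 160], [268, 248]]}
pitched {'rear-': [[215, 93], [291, 345]], 'rear+': [[260, 91], [230, 348]], 'redfront-': [[230, 134], [271, 283]], 'redfront+': [[252, 133], [244, 284]], 'tip': [[245, 192], [254, 228]], 'knee-': [[232, 163], [267, 248]]}
ideal {'rear-': [[216, 99], [289, 346]], 'rear+': [[260, 96], [231, 349]], 'redfront-': [[230, 131], [271, 284]], 'redfront+': [[252, 130], [244, 285]], 'tip': [[245, 185], [254, 219]], 'knee-': [[232, 156], [268, 246]]}
```

The fit says the pliers are pitched about 0.2 rad nose-down in the light grip and have slipped about 4 mm. Lowering them with the light grip lets the rest level them. I'll shift by +2 mm x and -0.6 mm y, lower gently and watch the force.

>>> {"op": "arm_command", "data": {"deltas": [[1,0.3,5,0],[1,0.3,8,0],[0,0,10,0],[0,0,8,0],[0,0,5,0],[0,0,3,0],[0,0,2,0],[0,0,0,0]]}}

```text
time: 28.4
position: [0.4735, -0.0295, 0.0797]
tool_rot: [-0.001, 1.0, 0.01, 0.0]
force: [-1.3, -0.0, -1.6]
gripper_width: 0.701
```

>>> {"op": "arm_command", "data": {"deltas": [[0,0,2,0],[0,0,2,0],[0,0,2,0],[0,0,2,0],[0,0,0,0]]}}

```text
time: 28.9
position: [0.4733, -0.0295, 0.0715]
tool_rot: [-0.001, 1.0, 0.01, -0.0]
force: [0.2, -0.2, -1.9]
gripper_width: 0.7
```

Run:
```python
from d import *
from m import stats
plan(473.7,-29.7,54,.022)
a=snap('scene','s9');b=snap('top','t9');z=pose()[1][2]
for k in(-4,-9,-14): print(k,discs(a,b,[(526,-46,z+k),(525.4,-9.5,z+k)]))
stats(a,(195,60,300,210),'s')
```

```text
t 28.9 p [473.3 -29.5  71.5] phi 0.0202 tilt [-0.     0.002] F [ 0.2 -0.2 -1.9] w 59.5
turn -0.0018 then shift [ 0.4  0.2 17.5]
-4 [(array([525.5, -45.7,  60.2]), np.float64(1.1)), (array([524.8,  -9. ,  60.6]), np.float64(0.2))]
-9 [(array([525.5, -45.7,  60.2]), np.float64(1.1)), (array([524.8,  -9. ,  60.6]), np.float64(0.2))]
-14 [(array([525.5, -45.7,  60.2]), np.float64(1.1)), (array([524.8,  -9. ,  60.6]), np.float64(0.2))]
s red 16 top (np.int64(219), np.int64(114)) bot (np.int64(220), np.int64(120))
s red 38 top (np.int64(253), np.int64(130)) bot (np.int64(253), np.int64(149))
s red 34 top (np.int64(226), np.int64(132)) bot (np.int64(230), np.int64(150))
s pale 123 top (np.int64(229), np.int64(160)) bot (np.int64(240), np.int64(198))
s pale 55 top (np.int64(253), np.int64(181)) bot (np.int64(250), np.int64(197))
```

>>> {"op": "arm_command", "data": {"deltas": [[0,0,2,0],[0,0,2,0],[0,0,2,0],[0,0,0,0]]}}

```text
time: 29.4
position: [0.4734, -0.0295, 0.0655]
tool_rot: [-0.001, 1.0, 0.01, 0.0]
force: [-0.4, 0.4, -1.3]
gripper_width: 0.701
```

>>> {"op": "arm_command", "data": {"deltas": [[0,0,2,0],[0,0,2,0],[0,0,0,0]]}}

```text
time: 29.7
position: [0.4734, -0.0295, 0.0615]
tool_rot: [-0.001, 1.0, 0.01, 0.0]
force: [0.8, 0.1, -1.3]
gripper_width: 0.699
```

>>> {"op": "arm_command", "data": {"deltas": [[0,0,2,0],[0,0,2,0],[0,0,0,0]]}}

```text
time: 30.0
position: [0.4734, -0.0295, 0.0575]
tool_rot: [-0.001, 1.0, 0.01, 0.0]
force: [0.6, 0.5, -1.8]
gripper_width: 0.7
```

Run:
```python
from d import *
from m import stats
plan(473.7,-29.7,54,.022)
a=snap('scene','s10');b=snap('top','t10')
print(discs(a,b,[(526,-46,55),(525.4,-9.5,55)]))
stats(a,(195,60,300,210),'s')
```

```text
t 30.0 p [473.4 -29.5  57.5] phi 0.0203 tilt [0.    0.002] F [ 0.6  0.5 -1.8] w 59.5
turn -0.0017 then shift [0.3 0.2 3.5]
[(array([526.7, -45.7,  57.8]), np.float64(0.7)), (array([525.6,  -9.1,  57.6]), np.float64(0.1))]
s red 16 top (np.int64(220), np.int64(120)) bot (np.int64(220), np.int64(125))
s red 36 top (np.int64(254), np.int64(135)) bot (np.int64(252), np.int64(151))
s red 32 top (np.int64(228), np.int64(136)) bot (np.int64(230), np.int64(153))
```

Leveling as intended: discs at (526.1,-27.4,57.7) against a rest value of (526.2,-27.7,55.2). I'll lower the last bit, then let go.

>>> {"op": "arm_command", "data": {"deltas": [[0,0,2,0],[0,0,1,0],[0,0,1,0],[0,0,1,0],[0,0,0,0]]}}

```text
time: 30.6
position: [0.4735, -0.0295, 0.0526]
tool_rot: [-0.001, 1.0, 0.01, 0.0]
force: [0.2, 0.2, -1.0]
gripper_width: 0.701
```

Run:
```python
from d import *
from m import stats
plan(473.7,-29.7,50,.022)
a=snap('scene','s11');b=snap('top','t11')
print(discs(a,b,[(526,-46,55),(525.4,-9.5,55)]))
stats(a,(195,60,300,210),'s')
```

```text
t 30.6 p [473.5 -29.5  52.6] phi 0.0202 tilt [0.    0.002] F [ 0.2  0.2 -1. ] w 59.6
turn -0.0018 then shift [0.2 0.2 2.6]
[(array([526.2, -45.8,  55.7]), np.float64(0.7)), (array([525.6,  -9.1,  56.9]), np.float64(0.1))]
s red 15 top (np.int64(220), np.int64(123)) bot (np.int64(221), np.int64(128))
s red 34 top (np.int64(254), np.int64(136)) bot (np.int64(253), np.int64(152))
s red 28 top (np.int64(228), np.int64(138)) bot (np.int64(230), np.int64(153))
```

>>> {"op": "arm_command", "data": {"deltas": [[0,0,1,0],[0,0,1,0],[0,0,0,0]]}}

```text
time: 31.0
position: [0.4739, -0.0295, 0.0517]
tool_rot: [-0.001, 1.0, 0.01, 0.001]
force: [-2.7, 0.3, 6.2]
gripper_width: 0.702
```

>>> {"op": "arm_command", "data": {"deltas": [[0,0,0,0],[0,0,0,0],[0,0,0,0],[0,0,0,0],[0,0,0,0],[0,0,0,0]], "claw": 1}}

```text
time: 31.6
position: [0.4736, -0.0295, 0.0508]
tool_rot: [-0.001, 1.0, 0.01, 0.0]
force: [-0.4, 1.4, -0.1]
gripper_width: 0.998
```

>>> {"op": "arm_command", "data": {"deltas": [[0,0,-3,0],[0,0,-6,0],[0,0,-10,0],[0,0,-15,0],[0,0,-20,0],[0,0,-25,0],[-15,0,-30,0],[-20,0,-30,0],[-25,0,-25,0],[-25,0,0,0],[0,0,0,0]]}}

```text
time: 32.7
position: [0.3867, -0.0315, 0.2169]
tool_rot: [-0.001, 1.0, 0.01, 0.002]
force: [0.6, -0.3, 0.1]
gripper_width: 0.999
```

```bash
cat > fin.py <<'E'
from d import *
from m import stats
plan(340,-29,250,.022)
a=snap('scene','s12');b=snap('top','t12')
a0=dict(np.load('pics/s0.npz'));b0=dict(np.load('pics/t0.npz'))
print('rest',discs(a0,b0,[(526,-46,54),(525.4,-9.5,54)]));print('now',discs(a,b,[(526,-46,55),(525.4,-9.5,55)]))
for i,j,n in((a0,a,'s'),(b0,b,'t')):
    stats(j,(195,60,300,260) if n=='s' else (205,130,300,345),n)
# ring still seated: compare with s6/t6/s7
for n,im,(x,y,w,h) in(('s',a,(378,165,28,24)),('t',b,(84,215,28,42))):
    for k in '67':
        u=dict(np.load(f'pics/{n}{k}.npz'))['frame'][y:y+h,x:x+w];v=im['frame'][y:y+h,x:x+w]
        g=[cv2.cvtColor(np.ascontiguousarray(q),cv2.COLOR_RGB2GRAY).astype(np.float32) for q in(u,v)]
        print(n,k,np.round(cv2.phaseCorrelate(*g)[0],2),abs(g[0]-g[1]).mean())
# dark ring pixels on the white shoulder/plate, rectified at ring height, top view: arm centre lines
r=cv2.cvtColor(rect(b,540,615,225,295,72.5,4),cv2.COLOR_BGR2GRAY)
E
python3 fin.py
```

```text
t 32.7 p [386.7 -31.5 216.9] phi 0.0199 tilt [0.003 0.002] F [ 0.6 -0.3  0.1] w 84.9
turn -0.0021 then shift [-46.7  -3.5 -33.1]
rest [(array([526.6, -45.8,  55.4]), np.float64(0.2)), (array([525.9,  -9.6,  55. ]), np.float64(0.0))]
now [(array([525.4, -44.8,  55.4]), np.float64(0.1)), (array([524.2,  -9.1,  55.3]), np.float64(0.2))]
s red 91 top (np.int64(259), np.int64(121)) bot (np.int64(253), np.int64(152))
s red 104 top (np.int64(218), np.int64(124)) bot (np.int64(229), np.int64(154))
t red 173 top (np.int64(271), np.int64(283)) bot (np.int64(284), np.int64(337))
t red 191 top (np.int64(241), np.int64(285)) bot (np.int64(233), np.int64(340))
t pale 30 top (np.int64(213), np.int64(142)) bot (np.int64(210), np.int64(151))
t pale 1069 top (np.int64(249), np.int64(222)) bot (np.int64(245), np.int64(284))
s 6 [-0.38 -0.53] 6.410714
s 7 [0.04 0.06] 2.2827382
t 6 [0.15 1.01] 7.05017
t 7 [0.01 0.59] 1.9982994
```

Run:
```python
from h import *
for n in('t6','t7','t12','s6','s7','s12'):
    im=dict(np.load(f'pics/{n}.npz'))
    T=lambda P:im['frame'][tuple(np.round(proj(im,np.array(P)/1e3)).astype(int)[::-1])].mean()
    g=cv2.cvtColor(im['frame'],cv2.COLOR_RGB2GRAY).astype(np.float32)
    def samp(P):
        u=np.array([proj(im,np.array(p)/1e3) for p in P],np.float32);return cv2.remap(g,u[None,:,0],u[None,:,1],cv2.INTER_LINEAR)[0]
    xs=np.arange(596,618,2);print(n,'end x',xs[0],samp([(x,258,75) for x in xs]).round().astype(int))
    for xx in(598,566):
        ys=np.arange(230,292,3);print('   arms x',xx,'y230..',samp([(xx,y,75) for y in ys]).round().astype(int))
```

```text
t6 end x 596 [ 75  85 114 149 162 123  77  73  89 100 103]
   arms x 598 y230.. [ 68  66  62  54  77 149 171 137 115  93  77  75  76  79  65  68  81  99
 101  98  99]
   arms x 566 y230.. [ 71  70  59  55  70  82 129 157 134 132 114 106 114  80  66  72  72  94
  99  99  97]
t7 end x 596 [ 75  85 114 145 127  75  73  91 100 103 102]
   arms x 598 y230.. [ 68  69  53  68  89 147 169 137 114  93  76  77  74  69  70  74  86 100
  99 100  98]
   arms x 566 y230.. [ 71  68  56  63  73  97 147 157 135 132 113 107  91  66  72  75  87  98
  98  99  97]
t12 end x 596 [ 75  84 114 143 128  76  74  89 102 101 104]
   arms x 598 y230.. [ 67  68  55  69  88 147 171 139 113  90  76  77  75  66  70  73  85 101
 100  98  99]
   arms x 566 y230.. [ 74  70  57  64  73  96 146 157 135 131 116 105  91  70  71  74  85  98
  99 100 100]
s6 end x 596 [ 47  46  57  77 108 112  93  69  55  46  51]
   arms x 598 y230.. [64 72 82 43 58 81 81 57 48 47 45 47 66 84 71 51 72 88 80 79 83]
   arms x 566 y230.. [ 56  58  48  44  61  62  67  93  69  71  74  75  87  98  98  97  95  87
 113 132 132]
s7 end x 596 [46 45 54 74 87 77 61 50 43 50 59]
   arms x 598 y230.. [61 69 59 51 61 78 77 55 45 45 43 45 63 78 53 57 84 91 77 77 80]
   arms x 566 y230.. [56 55 48 52 59 58 88 89 67 69 71 73 85 94 95 94 92 78 85 86 86]
s12 end x 596 [47 45 57 75 87 78 62 51 43 51 59]
   arms x 598 y230.. [63 70 59 51 61 78 76 56 48 47 46 47 65 77 52 57 85 90 77 77 79]
   arms x 566 y230.. [ 57  57  51  55  64  62  89  90  69  70  72  75  86  95  94  93  92  94
 128 138 127]
```

The pliers are back within about 1.5 mm. For the ring, I'll take an exact before/after difference at the carousel to confirm it is closed and centred.

Run:
```python
from h import *
for n in 'st':
    D=[]
    for k in('0','12'):
        im=dict(np.load(f'pics/{n}{k}.npz'));f=im['frame'].copy()
        D.append(f.astype(np.float32).mean(2))
    d=D[0]-D[1];im['frame']=np.repeat(np.clip(d*2,0,255).astype(np.uint8)[...,None],3,2)
    for z in(74,):
        X=np.arange(530,616,1.);Y=np.arange(225,300,1.)
        T=im['camera_from_world'];f,cx,cy=K(im)
        G=np.stack(np.meshgrid(X,Y,indexing='ij')+[np.full((len(X),len(Y)),float(z))],-1)/1e3
        c=G@T[:3,:3].T+T[:3,3];m=(np.stack([cx+f*c[...,0]/c[...,2],cy+f*c[...,1]/c[...,2]],-1)).astype(np.float32)
        r=cv2.remap(d,m[...,0],m[...,1],cv2.INTER_LINEAR)
        print(n,'z',z)
        for x in(542,550,558,566,574,598,602,606,610):
            v=r[int(x-530)-1:int(x-530)+2].mean(0);on=v>14
            e=np.flatnonzero(np.diff(np.r_[0,on.astype(int),0]));seg=[(int(Y[a]),int(Y[b-1]),int(v[a:b].max())) for a,b in zip(e[::2],e[1::2])]
            print('  x',x,seg)
```

```text
Traceback (most recent call last):
TypeError: can only concatenate tuple (not "list") to tuple
```

Run:
```python
from h import *
for n in 'st':
    D=[]
    for k in('0','12'):
        im=dict(np.load(f'pics/{n}{k}.npz'));D.append(im['frame'].astype(np.float32).mean(2))
    d=D[0]-D[1]
    X=np.arange(530,616,1.);Y=np.arange(225,300,1.)
    T=im['camera_from_world'];f,cx,cy=K(im)
    A,B=np.meshgrid(X,Y,indexing='ij');c=np.stack([A,B,np.full_like(A,74.)],-1)/1e3@T[:3,:3].T+T[:3,3]
    m=(np.stack([cx+f*c[...,0]/c[...,2],cy+f*c[...,1]/c[...,2]],-1)).astype(np.float32)
    r=cv2.remap(d,m[...,0],m[...,1],cv2.INTER_LINEAR);print(n)
    for x in(542,550,558,566,574,582,590,598,602,606,610):
        v=r[int(x-530)-1:int(x-530)+2].mean(0);on=v>14
        e=np.flatnonzero(np.diff(np.r_[0,on.astype(int),0]));print('  x',x,[(int(Y[a]),int(Y[b-1]),int(v[a:b].max())) for a,b in zip(e[::2],e[1::2])])
```

```text
s
  x 542 [(236, 244, 44), (271, 280, 66)]
  x 550 [(234, 244, 38), (268, 281, 43)]
  x 558 []
  x 566 [(241, 249, 52)]
  x 574 [(227, 231, 25), (236, 244, 76)]
  x 582 [(227, 231, 27), (234, 245, 88)]
  x 590 [(226, 228, 19), (235, 244, 86), (275, 280, 58)]
  x 598 [(235, 247, 83), (271, 280, 73)]
  x 602 [(236, 251, 79), (267, 280, 77)]
  x 606 [(237, 278, 77)]
  x 610 [(243, 271, 73)]
t
  x 542 [(228, 232, 35), (236, 243, 41), (261, 265, 22), (271, 279, 43)]
  x 550 [(228, 232, 34), (236, 243, 42), (260, 266, 33), (271, 279, 40)]
  x 558 [(228, 233, 35), (236, 240, 29), (271, 279, 46)]
  x 566 [(235, 248, 94), (266, 279, 82)]
  x 574 [(233, 244, 107), (278, 280, 21)]
  x 582 [(234, 244, 104)]
  x 590 [(234, 243, 103)]
  x 598 [(226, 228, 19), (236, 246, 85), (269, 279, 55)]
  x 602 [(226, 237, 28), (241, 250, 61), (264, 278, 83)]
  x 606 [(233, 272, 73)]
  x 610 [(254, 262, 15)]
```

The difference image shows both arms parallel (y 236..280 at x=542 and at x=598), so the ring is fully closed. Both cameras agree at shoulder height, and the centre is within about 2 mm of the axis. I'm handing the job in.

```bash
python3 -c "
from cell import *
print(sign_off(), get_obs()['time'])"
```

```text
the job is handed in; nothing more can be done
the job is handed in; nothing more can be done
```

The retaining ring is on the orange carousel's spindle, closed in the groove and flat on the shoulder. The pliers are back on their blue rest and let go. I handed the job in at about 33 s of the 64 s.

**Last checks**
- **Ring:** a before/after difference in both cameras shows its arms parallel (outer edges y 236–280 mm along the whole length), so it is fully closed. The two views agree at a height of 74 mm, which means it lies flat. Its centre is about 2 mm off the axis, about what the groove's play allows.
- **Pliers:** the pivots are at the same height as at the start and 1.1–1.7 mm from where they lay, with the handles sprung open again. The gripper is open, clear of everything and reads no force.

**What went wrong on the way**
- **Tilt:** joint 6 reached its range end during the carry and tilted the tool 0.1 rad. I undid this at the opposite end of its range, leaving 0.002 rad.
- **Slip:** opening the grip to 60 mm in the air before the return let the pliers pitch nose-down by about 0.2 rad. Lowering them slowly onto the rest levelled them again.
- **Pictures:** I miscounted and used all 12 early, so every check after the ring closed was numerical rather than by eye.

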